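Snap a lamp lens home in a sign channel with the push tool

ROBOT

A 6-joint arm with a two-finger parallel gripper is mounted at the origin on the work surface. World frame = base frame: x ahead of the robot, y to its left, z up, the work surface at z = 0. Lengths are in m, angles in rad, forces in N, time in s.
With the tool pointing down it reaches from about 0.275 to 0.875 m from the base axis. Payload 12.5 kg.
Tool frame: the origin (TCP) lies on the centre line of the jaws, within the pads' length; the fingertips stand 14 mm ahead of it and the grasp point (between the pads) lies 5 mm behind it; z points along the fingers, y is the line along which they close (so a half turn about z gives the same grasp; the last joint's range is limited). The gripper opens to 85 mm and grips with 20 to 120 N. Pads are 22 mm wide; open, the fingers measure 114 mm over their backs; the gripper's body (76 mm by 85 mm) begins 54 mm behind the grasp point. The pads swing forward as they close: fully open they stand 13 mm farther back than shut.
Start: joints at [1.229, 0.351, 1.652, -0, 1.139, -0.085], TCP at [0.14, 0.532, 0.245] pointing down, gripper open.
Joint ranges: [-2.75, 2.75], [-0.79, 2.1], [0.01, 2.65], [-1.57, 4.71], [0.07, 3.14], [-2.87, 2.87]. Speed limits (rad/s): [2.22, 2.22, 2.79, 3.14, 3.14, 3.14].

INTERFACE

Orientations are given as a unit quaternion [x, y, z, w].
In Python, from workcell import sense, snapshot, camera_params, job_done gives the robot as it stands. The module is installed in compiled form; this text tells all that it offers.
- The arm moves only by the shell command python3 -m creep 'ROWS' [FORCE]. ROWS is JSON, a list of rows, each an object of numbers: "fingers": the opening, from 0 (shut) to 1 (fully open); "tx", "ty", "tz": the shift along the tool's x, y, z scaled (see below); "spin": the turn about the tool's z scaled (see below). In form: [{"fingers": .., "tx": .., "ty": .., "tz": .., "spin": ..}, ...]. A call has 1 to 8 rows; each row shifts and turns the commanded pose from where the row before left it, along the tool's axes as they then stand; what a row does not reach is not made up. The controller multiplies each number of a shift by 100 mm and each number of a turn by 0.5 rad. A row lasts 1/10 s, in which the tool goes at most 50 mm and 8.59 degrees, less where a joint would pass 70% of its speed; a pose out of reach is approached as far as the arm can. A call with a number of a shift or a turn outside -1 to 1 is refused whole. A call with a gripper value outside its range is refused whole. The fingers move at their own pace and stop on an object; FORCE is the grip in N (left out, the last holds). Time passes only in rows, so rows that do not move let the fingers close. It gives the time, the measured TCP pose, the force, the opening and the grip force at its end, in the units of the state.
- sense(): the state, without advancing time (a new reading comes with each control period).
- snapshot(name): name is "side" or "top"; returns the picture (480x640x3 uint8, blue, green, red); there is no depth.
- camera_params(name): a dict with "fovy" (degrees; the focal length in pixels is half the picture's height over the tangent of half this angle, whatever the lens; pixels are square), "cx", "cy" (the principal point, pixels), "extrinsics" (4x4, takes a point from camera to world coordinates). Camera axes: x right, y up, looking along -z (the intrinsics and any distortion apply to the point x, -y, -z); pixel columns grow to the right and rows downward; lengths in m; the calibration is good to about 2 mm. A picture is of the moment at which its call begins. camera_params takes no time and is no camera call.
- job_done(): hands the job in; it is judged then, once.
The state is a dict: "t": time; "joints": joint angles; "joint_vel": joint speeds; "joint_efforts": joint torques, N m; "position": TCP position; "eef_rot": TCP orientation; "wrist_force": force on the tool from outside, world axes, zero at the start; "torque": the same for the moment, N m; "finger_gap": finger opening in m; "gripper_force": force on a finger pad.
Only numpy, scipy, OpenCV 4.12 (cv2) and the standard library are available. Lean on these libraries where they do the work, as an engineer would, in place of code of your own. Each camera call takes 0.05 s, during which the arm holds its last target. There are 200 camera calls.

TASK

One of the two round white lamp lenses in the aluminium sign channel still stands proud of its pocket. Take the push tool out of its leaning rest, hold it upright and press that lens straight down until it snaps fully home at the bottom of its pocket, then put the tool back in its rest, foot down as it was, and let go. Press with the tool only, never touch a lens with the gripper or arm, and leave the other lens and the things lying on the bench as they are.

Things in the scene. Friction and masses are not known exactly. Their poses are not given: they have to be found in the camera images.
- channel: Aluminium sign channel fixed to the bench, a bar 110 (x) by 230 (y) by 46 mm high; origin at the centre of its underside, z up. Two round pockets, 62 mm across and 26 mm deep, open in its top, 110 mm apart along y. Four sprung ball catches stick 5 mm into each pocket, 20 mm above its floor: a lens pressed past meets about 5 to 10 N, then slides easily to the floor, and they spring back over it.
- pocket0 (a point): Centre of the floor of the pocket at the channel's -y end, 20 mm above the channel's underside.
- pocket1 (a point): Centre of the floor of the pocket at the channel's +y end, 20 mm above the channel's underside.
- lens: The lens to press home: loose white plastic disc 58 mm across, 18 mm thick, 60 g, bevelled below (46 mm) and above (flat top 48 mm across), in either pocket. Origin at the centre of its underside, z up. It starts on the catches, about 16 mm above the pocket floor, its top about 8 mm above the channel's. Home: underside on the pocket floor, top 8 mm below the channel's.
- lens_top (a point): Centre of the flat top of the lens to be pressed, 18 mm above its underside.
- lens_done: The other lens, alike, already home in the other pocket: leave it.
- pusher: Push tool, a straight round rod 26 mm across and 120 mm long, about 200 g: black rubber foot 12 mm long, steel shank up to 68 mm, wooden handle up to 120 mm. Origin at the centre of the foot's flat end; z runs along the rod to the handle end; centre of mass about 39 mm up. It starts standing in the cradle, 0.5 rad (29 degrees) from vertical.
- rest: Steel tool rest fixed to the bench, base 130 by 80 mm; origin on the bench straight below the seat. Its x axis is level, and the tool's handle leans to its -x side (roughly towards the robot).
- cradle: The rest's sloping cradle. Origin: the seat, mid-ledge, where the tool's foot stands, 35 mm above the bench. z: line of the seated tool, 0.5 rad off vertical; y level; -x is the lower side, where the tool lies on two pads 13.5 mm off the axis, each between two cheeks 19 mm either side of the axis (0 to 20 and 38 to 58 mm along z). Open on +x and at the top; above 58 mm the tool is free.
- screwdriver: Screwdriver lying on the bench, a bystander.
- can: Grey can 60 mm across and 100 mm high on the bench, a bystander.
- partsbox: Open cardboard box of white strips, 100 by 140 by 60 mm, a bystander.
Things that resemble listed ones, but are neither listed nor needed, are in the scene too. Of the things shaped like the pusher, the black one is meant.

How it is judged:
On the way, in this order (a step that is already met when the one before it is completed fails the run):
1. the push tool is lifted out of its rest (distance between pusher and cradle above 0.06 m), for 0.1 s.
2. the proud lens lies at the bottom of its pocket with the upright tool's foot on it ((distance between lens and pocket0 below 0.005 m or distance between lens and pocket1 below 0.005 m) and distance between pusher and lens_top below 0.018 m and angle between pusher's own z axis and vertical below 0.2 rad), for 0.05 s.
At the end, for the whole second after the job is handed in: Both lenses lie at the bottom of their pockets (underside within 5 mm of the pocket floor's centre), the pressed one level within 0.08 rad; the push tool is back in its cradle, foot face within 14 mm of the seat and its length within 0.15 rad of the cradle's line; all at rest ((distance between lens and pocket0 below 0.005 m or distance between lens and pocket1 below 0.005 m) and (distance between lens_done and pocket0 below 0.005 m or distance between lens_done and pocket1 below 0.005 m) and angle between lens's own z axis and vertical below 0.08 rad and distance between pusher and cradle below 0.014 m and angle between the z axis of pusher and the z axis of cradle, either way round below 0.15 rad and linear speed of each of pusher, lens below 0.02 m/s); the robot touches nothing.
It fails at once if the gripper or arm pushes on a lens (contact force between any of the fingers, the arm and lens above 0.5 N or contact force between any of the fingers, the arm and lens_done above 0.5 N).
It fails at once if the other lens is shifted (distance of lens_done from where it was at the start of the episode above 0.006 m).
It fails at once if a bystander is moved by more than 30 mm (distance of any of screwdriver, can, partsbox from where it was at the start of the episode above 0.03 m).
It also fails if it takes over 48 s, if anything falls off the work surface, if the arm or the gripper's body presses on something with over 40 N, if the wrist force passes 120 N, or if a joint passes its speed limit or range.

## Working session

There is one attempt and no reset: what is moved stays moved. The work goes in short steps, Python scripts to look and compute and a shell command to move; the robot and the scene stay as the last step left them, time stands still between calls to the robot, and variables do not carry over. Pictures are saved under pics/ and viewed, at most 10 in all, crops included, and the job is handed in when it is done.

```bash
mkdir -p pics
python3 - <<'E'
from workcell import *
import cv2,numpy as np
s=sense();print({k:np.round(v,3).tolist() for k,v in s.items()})
for n in("side","top"):
    cv2.imwrite(f"pics/{n}0.png",snapshot(n));p=camera_params(n);print(n,p)
E
```

```text
{'t': 0.0, 'joints': [1.229, 0.351, 1.652, -0.0, 1.139, -0.085], 'joint_vel': [-0.001, -0.001, -0.0, 0.002, -0.001, -0.001], 'joint_efforts': [0.0, -50.61, -29.141, -0.0, 0.004, 0.0], 'position': [0.14, 0.532, 0.245], 'eef_rot': [0.128, 0.992, -0.001, -0.0], 'wrist_force': [-0.311, -0.401, 0.018], 'torque': [0.058, -0.019, 0.026], 'gripper_force': 0.0, 'finger_gap': 0.085}
side {'fovy': 47.73275605219222, 'cx': 325.31464141603254, 'cy': 238.09712799246418, 'extrinsics': array([[-0.99617239,  0.05357665, -0.06906606,  0.52346617],
       [-0.08682277, -0.69794693,  0.710867  ,  0.63003761],
       [-0.01011858,  0.71414258,  0.69992713,  0.64015306],
       [ 0.        ,  0.        ,  0.        ,  1.        ]])}
top {'fovy': 54.85876364096986, 'cx': 310.57512056105145, 'cy': 241.6682392204855, 'extrinsics': array([[-2.35894981e-04,  9.84395697e-01, -1.75968908e-01,
         4.72637111e-01],
       [-9.99805045e-01,  3.24212407e-03,  1.94772020e-02,
         3.17247192e-02],
       [ 1.97437869e-02,  1.75939196e-01,  9.84203019e-01,
         8.01719415e-01],
       [ 0.00000000e+00,  0.00000000e+00,  0.00000000e+00,
         1.00000000e+00]])}
```

View pics/side0.png

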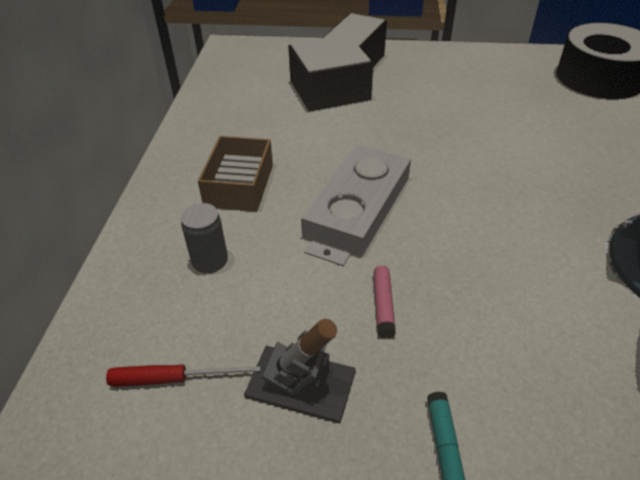

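View pics/top0.png

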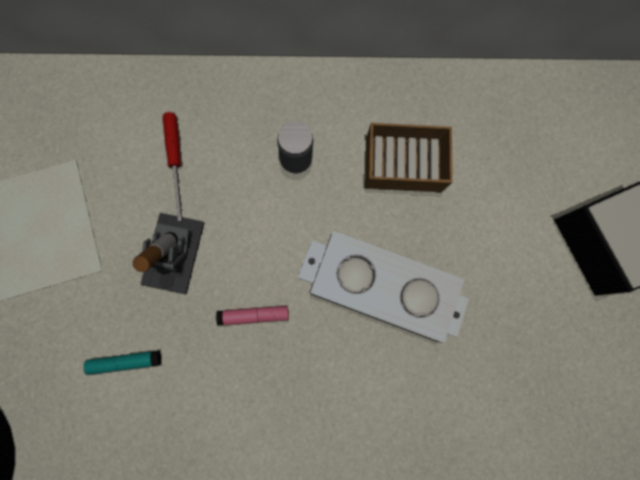

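The top view (up is +x, left is +y) shows the rest with the tool at about (165,250) and its handle end at (141,263). The lenses are at (356,274) and (420,297). In the side view the far lens (371,168) looks raised. The near one (347,207) has a dark pocket crescent, so it is home.

Candidates for the pusher:
- rod in the rest: top (141,263), side (318,332), wooden handle, steel shank, black foot
- pink rod: top (252,316)
- teal rod: top (122,362)

I choose the rod in the rest and will check it, and the lenses, in one crop.

```bash
cat > h.py <<'E'
import numpy as np,cv2
from workcell import *
def cam(n):
    p=camera_params(n);f=240/np.tan(np.radians(p["fovy"]/2));return f,p["cx"],p["cy"],np.array(p["extrinsics"])
def ray(n,u,v):
    f,cx,cy,T=cam(n);d=T[:3,:3]@np.array([(u-cx)/f,-(v-cy)/f,-1]);return T[:3,3],d/np.linalg.norm(d)
def plane(n,u,v,z):
    o,d=ray(n,u,v);return o+d*(z-o[2])/d[2]
def proj(n,P):
    f,cx,cy,T=cam(n);q=T[:3,:3].T@(np.asarray(P)-T[:3,3]);return np.array([cx+f*q[0]/-q[2],cy-f*q[1]/-q[2]])
def tri(a,b):
    o1,d1=ray("side",*a);o2,d2=ray("top",*b);s=np.linalg.lstsq(np.c_[d1,-d2],o2-o1,rcond=None)[0]
    p,q=o1+s[0]*d1,o2+s[1]*d2;return (p+q)/2,np.linalg.norm(p-q)
E
python3 - <<'E'
import cv2,numpy as np
s=cv2.imread("pics/side0.png");t=cv2.imread("pics/top0.png")
g=lambda im:np.clip(255*(im/255.)**.6,0,255).astype(np.uint8)
r=lambda im,x,y,w,h:cv2.resize(g(im[y:y+h,x:x+w]),(400,300),interpolation=cv2.INTER_CUBIC)
a=np.hstack([r(s,240,310,120,90+0),r(t,110,205,120,90)])   # scale 3.333
b=np.hstack([r(s,290,140,140,105),r(t,320,225,160,120)])    # 2.857, 2.5
cv2.imwrite("pics/c1.png",np.vstack([a,b]))
E
```

```text
(no output)
```

View pics/c1.png

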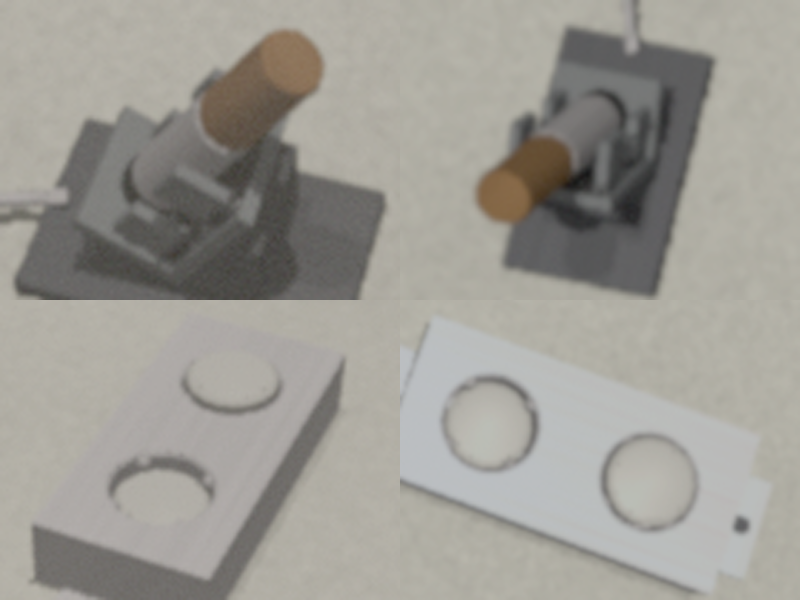

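The crop confirms the choice: a wooden handle and steel shank seated in the cradle, leaning. The lens on the right in the top view (side ~(371,168)) stands proud. The left one sits down inside its pocket.

Run:
```python
from h import *
im={n:cv2.imread(f"pics/{n}0.png") for n in("side","top")}
roi={"side":(290,310,60,60),"top":(125,235,45,45)}
N=[]
for n in im:
    x,y,w,h=roi[n];c=im[n][y:y+h,x:x+w].astype(int)
    m=((c[...,2]-c[...,0])>35).astype(np.uint8)
    k,l,st,ce=cv2.connectedComponentsWithStats(m);i=1+st[1:,4].argmax();m=(l==i).astype(np.uint8)
    pts=np.argwhere(m)[:,::-1]+[x,y]
    r=cv2.minAreaRect(pts.astype(np.float32));vx,vy,a,b=cv2.fitLine(pts.astype(np.float32),cv2.DIST_L2,0,.01,.01).ravel()
    print(n,len(pts),r,vx,vy,a,b)
    _,d1=ray(n,a,b);_,d2=ray(n,a+30*vx,b+30*vy);nn=np.cross(d1,d2);N.append(nn/np.linalg.norm(nn))
d=np.cross(*N);d/=np.linalg.norm(d);d*=np.sign(d[2]);print("axis dir",d,"tilt",np.arccos(d[2]),"yaw",np.degrees(np.arctan2(d[1],d[0])))
P,e=tri((327.6,328.6),(141.2,264.1));print("end",P,e,"exp z .140")
# base plate corners, top view
for z in(0.004,0.008):
  C=np.array([plane("top",110+(u-400)/3.3333,205+v/3.3333,z)[:2] for u,v in((567,27),(712,58),(657,296),(503,267))])
  E=np.roll(C,-1,0)-C;print(z,C.round(4).tolist(),np.linalg.norm(E,axis=1).round(4),np.degrees(np.arctan2(E[:,1],E[:,0])).round(1))
# lens & channel
g=lambda u,v:(320+(u-400)/2.5,225+(v-300)/2.5)
s=lambda u,v:(290+u/2.857,140+(v-300)/2.857)
print("proud",tri(s(232,381),g(650,481)),"done",tri(s(162,493),g(490,424)))
C=np.array([plane("top",*g(u,v),.046) for u,v in((434,317),(759,437),(710,593))]);print("chan",C[:,:2],np.linalg.norm(np.diff(C,axis=0),axis=1))
```

```text
side 277 ((326.75, 328.25), (19.798988342285156, 16.263456344604492), 45.0) 0.70033574 0.7138136 326.70758 328.00723
top 286 ((143.34536743164062, 257.59796142578125), (16.144004821777344, 27.008209228515625), 23.96249008178711) 0.6230258 -0.7822013 143.08041 260.14337
axis dir [ 0.74072254 -0.63281172  0.22556473] tilt 1.3432736601789241 yaw -40.50782219713323
end [0.55810808 0.26293259 0.13461241] 0.0002459688896473118 exp z .140
0.004 [[0.6655, 0.2809], [0.649, 0.204], [0.5241, 0.227], [0.5388, 0.3064]] [0.0787 0.1271 0.0807 0.1292] [-102.1  169.6   79.5  -11.4]
0.008 [[0.6645, 0.2797], [0.6482, 0.2031], [0.5238, 0.2261], [0.5385, 0.305]] [0.0783 0.1265 0.0803 0.1286] [-102.1  169.6   79.5  -11.4]
proud (array([ 0.51569096, -0.16276365,  0.0426574 ]), np.float64(0.0007771255028203123)) done (array([ 0.55374417, -0.05894153,  0.03668075]), np.float64(0.0005773938195138246))
chan [[ 0.62460751 -0.02165955]
 [ 0.54478124 -0.23531743]
 [ 0.44431323 -0.1976901 ]] [0.22808315 0.10728298]
```

Run:
```python
from h import *
g=lambda u,v:(320+(u-400)/2.5,225+(v-300)/2.5)
s=lambda u,v:(290+u/2.857,140+(v-300)/2.857)
print("proud",plane("top",*g(650,481),.049),plane("side",*s(232,379),.049),"done",plane("top",*g(490,424),.036))
for n,uv in(("top",(141.2,264.1)),("side",(327.6,328.6))): print("E@.140",n,plane(n,*uv,.1403))
x=np.array([np.cos(np.radians(-10.9)),np.sin(np.radians(-10.9)),0])
E=(plane("top",141.2,264.1,.1403)+plane("side",327.6,328.6,.1403))/2
S=E+.12*np.sin(.5)*x;S[2]=.035;print("seat",S,x)
a=-np.sin(.5)*x+[0,0,np.cos(.5)]
for n in("top","side"):print(n,"s=12,68,120",[proj(n,S+a*q).round(1).tolist() for q in(.012,.068,.12)])
def crop(u,v,n):return
print("crop top",[((proj("top",S+a*q)-[110,205])*3.333+[400,0]).round() for q in(.012,.068,.12)],"side",[((proj("side",S+a*q)-[240,310])*3.333).round() for q in(.012,.068,.12)])
y=np.array([-x[1],x[0],0])
st=sense()
from scipy.spatial.transform import Rotation as R
M=R.from_quat(st["eef_rot"]).as_matrix();print(M.round(3))
ang=np.arctan2(M[1,1],M[0,1]);want=np.arctan2(x[1],x[0])
dlt=(want-ang+np.pi/2)%np.pi-np.pi/2
print("turn world z needed",dlt,"spin (tool z down) =",-dlt, "other",-(dlt-np.sign(dlt)*np.pi))
```

```text
proud [ 0.51571626 -0.16117122  0.049     ] [ 0.51544632 -0.15634931  0.049     ] done [ 0.55410648 -0.05904194  0.036     ]
E@.140 top [0.5575021  0.26095916 0.1403    ]
E@.140 side [0.55759674 0.267079   0.1403    ]
seat [0.61404255 0.25314022 0.035     ] [ 0.98195871 -0.18909544  0.        ]
top s=12,68,120 [[166.8, 240.9], [153.4, 252.1], [139.0, 264.1]]
side s=12,68,120 [[289.1, 362.3], [308.1, 344.7], [327.9, 326.4]]
crop top [array([589., 120.]), array([545., 157.]), array([497., 197.])] side [array([164., 174.]), array([227., 116.]), array([293.,  55.])]
[[-0.967  0.254 -0.   ]
 [ 0.254  0.967 -0.001]
 [ 0.    -0.001 -1.   ]]
turn world z needed -1.504211917538176 spin (tool z down) = 1.504211917538176 other -1.637380736051617
```

```bash
python3 -m creep '[{"spin":0.3,"fingers":1},{"spin":0.3},{"spin":0.3},{"spin":0.3},{"spin":0.3},{"spin":0.3},{"spin":0.3},{"spin":0.3}]' 60
python3 -m creep '[{"spin":0.3},{"spin":0.3},{"ty":0.44,"tx":-0.167},{"ty":0.44,"tx":-0.167},{"ty":0.44,"tx":-0.167},{"ty":0.44,"tx":-0.167},{"ty":0.44,"tx":-0.167},{"ty":0.44,"tx":-0.167}]'
python3 -m creep '[{"ty":0.44,"tx":-0.167},{"ty":0.44,"tx":-0.167},{"ty":0.44,"tx":-0.167},{"ty":0.44,"tx":-0.167},{},{}]'
cat >> h.py <<'E'
from scipy.spatial.transform import Rotation as R
def st(target=None):
    s=sense();M=R.from_quat(s["eef_rot"]).as_matrix();p=np.array(s["position"])
    print("t",round(s["t"],2),"p",p.round(4),"yaw y",np.degrees(np.arctan2(M[1,1],M[0,1])).round(2),"j",np.round(s["joints"],2),"F",np.round(s["wrist_force"],1),"gap",round(s["finger_gap"],4),"gf",round(s["gripper_force"],1))
    if target is not None: print("to go tool axes/0.1:",(M.T@(np.array(target)-p)/.1).round(3))
    return s,M,p
E
python3 - <<'E'
from h import *
x=np.array([.98196,-.1891,0]);S=np.array([.614,.253,0])
st(S-.035*x+[0,0,.12])
E
```

```text
t 0.1 p [0.1396 0.5317 0.2448] yaw y 75.28 j [ 1.23  0.35  1.65 -0.    1.14 -0.08] F [-0.6  0.   0.2] gap 0.0852 gf 0.0
to go tool axes/0.1: [-4.947 -1.513  1.249]invalid input
invalid input
invalid input
```

```bash
python3 -m creep '[{"fingers":1,"tx":0,"ty":0,"tz":0,"spin":0.3},{"fingers":1,"tx":0,"ty":0,"tz":0,"spin":0.3},{"fingers":1,"tx":0,"ty":0,"tz":0,"spin":0.3},{"fingers":1,"tx":0,"ty":0,"tz":0,"spin":0.3},{"fingers":1,"tx":0,"ty":0,"tz":0,"spin":0.3},{"fingers":1,"tx":0,"ty":0,"tz":0,"spin":0.3},{"fingers":1,"tx":0,"ty":0,"tz":0,"spin":0.3},{"fingers":1,"tx":0,"ty":0,"tz":0,"spin":0.3}]' 60
```

```text
t: 0.9
position: [0.1396, 0.5318, 0.245]
eef_rot: [0.668, 0.744, -0.0, 0.0]
wrist_force: [1.1, 0.4, -0.1]
finger_gap: 0.0854
gripper_force: 0.0
```

```bash
python3 -m creep '[{"fingers":1,"tx":0,"ty":0,"tz":0,"spin":0.3},{"fingers":1,"tx":0,"ty":0,"tz":0,"spin":0.3},{"fingers":1,"tx":-0.167,"ty":0.44,"tz":0,"spin":0},{"fingers":1,"tx":-0.167,"ty":0.44,"tz":0,"spin":0},{"fingers":1,"tx":-0.167,"ty":0.44,"tz":0,"spin":0},{"fingers":1,"tx":-0.167,"ty":0.44,"tz":0,"spin":0},{"fingers":1,"tx":-0.167,"ty":0.44,"tz":0,"spin":0},{"fingers":1,"tx":-0.167,"ty":0.44,"tz":0,"spin":0}]'
python3 -m creep '[{"fingers":1,"tx":-0.167,"ty":0.44,"tz":0,"spin":0},{"fingers":1,"tx":-0.167,"ty":0.44,"tz":0,"spin":0},{"fingers":1,"tx":-0.167,"ty":0.44,"tz":0,"spin":0},{"fingers":1,"tx":-0.167,"ty":0.44,"tz":0,"spin":0},{"fingers":1,"tx":-0.167,"ty":0.44,"tz":0,"spin":0},{"fingers":1,"tx":0,"ty":0,"tz":0,"spin":0},{"fingers":1,"tx":0,"ty":0,"tz":0,"spin":0}]'
python3 - <<'E'
from h import *
x=np.array([.98196,-.1891,0]);S=np.array([.614,.253,0])
s,M,p=st(S-.035*x+[0,0,.12])
a=snapshot("side");b=snapshot("top")
cv2.imwrite("pics/d.png",np.hstack([cv2.resize(a[150:450,160:460],(400,400)),cv2.resize(b[150:350,60:260],(400,400))]))
print("TCP px side",proj("side",p),"top",proj("top",p))
E
```

```text
t: 1.7
position: [0.3819, 0.3833, 0.2451]
eef_rot: [0.77, 0.638, -0.0, -0.0]
wrist_force: [0.3, 1.0, 0.1]
finger_gap: 0.0852
gripper_force: 0.0
t: 2.4
position: [0.5815, 0.2613, 0.2445]
eef_rot: [0.77, 0.638, -0.001, -0.0]
wrist_force: [-0.1, 0.3, 0.4]
finger_gap: 0.0852
gripper_force: 0.0
t 2.4 p [0.5815 0.2613 0.2445] yaw y -10.75 j [0.35 0.51 1.41 0.   1.22 0.54] F [-0.1  0.3  0.4] gap 0.0852 gf 0.0
to go tool axes/0.1: [-0.019 -0.013  1.245]
TCP px side [303.58440025 260.15711715] top [113.02527981 233.592695  ]
```

View pics/d.png

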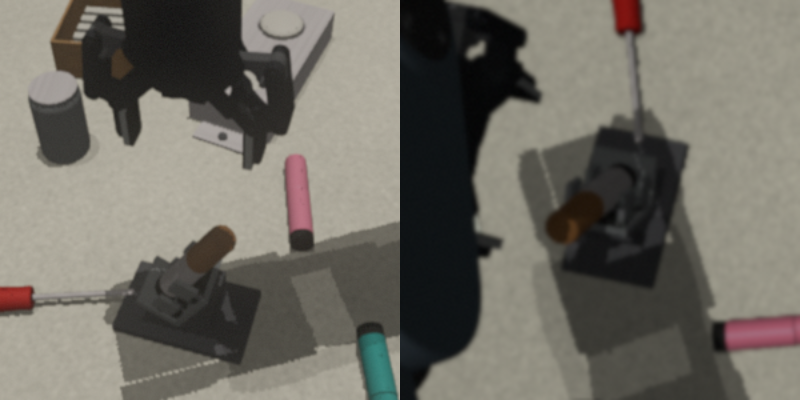

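The side crop shows the open fingers (tips at about (127,135) and (250,160) in the crop) in line with the rest's long axis, and the tool still standing in its cradle. I am going down.

```bash
python3 -m creep '[{"fingers":1,"tx":-0.02,"ty":-0.01,"tz":0.3,"spin":0},{"fingers":1,"tx":0,"ty":0,"tz":0.3,"spin":0},{"fingers":1,"tx":0,"ty":0,"tz":0.25,"spin":0},{"fingers":1,"tx":0,"ty":0,"tz":0.25,"spin":0},{"fingers":1,"tx":0,"ty":0,"tz":0.14,"spin":0},{"fingers":1,"tx":0,"ty":0,"tz":0,"spin":0},{"fingers":1,"tx":0,"ty":0,"tz":0,"spin":0}]'
python3 - <<'E'
from h import *
x=np.array([.98196,-.1891,0]);S=np.array([.614,.253,0])
s,M,p=st(S+[0,0,.12])
a=snapshot("side");b=snapshot("top")
cv2.imwrite("pics/e.png",np.hstack([cv2.resize(a[250:450,220:420],(400,400)),cv2.resize(b[150:350,60:260],(400,400))]))
E
```

```text
t: 3.2
position: [0.5801, 0.2607, 0.1223]
eef_rot: [0.77, 0.639, 0.001, 0.0]
wrist_force: [-0.5, -0.0, 0.1]
finger_gap: 0.085
gripper_force: 0.0
t 3.2 p [0.5801 0.2607 0.1223] yaw y -10.62 j [0.35 0.64 1.51 0.   0.98 0.53] F [-0.5 -0.   0.1] gap 0.085 gf 0.0
to go tool axes/0.1: [-0.014  0.347  0.024]
```

View pics/e.png

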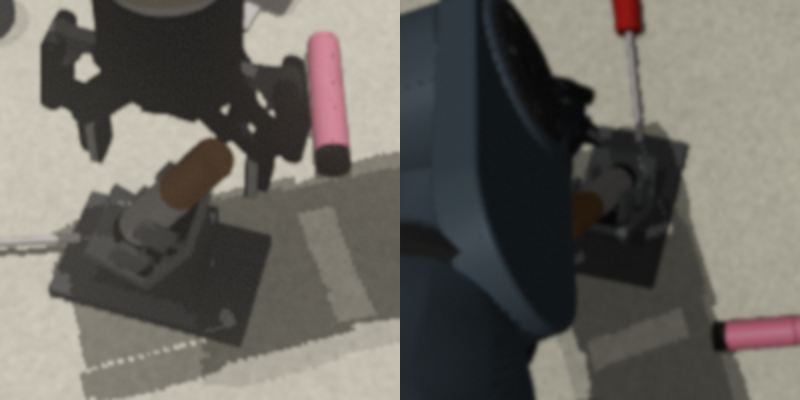

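The fingers (tips at crop (97,158) and (258,193)) straddle the handle. The rod lies about 4 mm to the -y side of the finger line, so I correct that. Then I push the handle towards upright with the -x finger and close.

```bash
python3 -m creep '[{"fingers":1,"tx":-0.04,"ty":0,"tz":0.02,"spin":0},{"fingers":1,"tx":0,"ty":0.06,"tz":0,"spin":0},{"fingers":1,"tx":0,"ty":0.06,"tz":0,"spin":0},{"fingers":1,"tx":0,"ty":0.06,"tz":0,"spin":0},{"fingers":1,"tx":0,"ty":0.06,"tz":0,"spin":0},{"fingers":1,"tx":0,"ty":0.06,"tz":0,"spin":0},{"fingers":1,"tx":0,"ty":0.05,"tz":0,"spin":0},{"fingers":1,"tx":0,"ty":0,"tz":0,"spin":0}]' 30
python3 -m creep '[{"fingers":0.8,"tx":0,"ty":0,"tz":0,"spin":0},{"fingers":0.7,"tx":0,"ty":0,"tz":0,"spin":0},{"fingers":0.6,"tx":0,"ty":0,"tz":0,"spin":0},{"fingers":0.5,"tx":0,"ty":0,"tz":0,"spin":0},{"fingers":0.4,"tx":0,"ty":0,"tz":0,"spin":0},{"fingers":0.3,"tx":0,"ty":0,"tz":0,"spin":0},{"fingers":0.2,"tx":0,"ty":0,"tz":0,"spin":0},{"fingers":0.2,"tx":0,"ty":0,"tz":0,"spin":0}]'
python3 - <<'E'
from h import *
st()
a=snapshot("side")
cv2.imwrite("pics/f.png",cv2.resize(a[250:450,220:420],(600,600)))
E
```

```text
t: 4.1
position: [0.6143, 0.2495, 0.1191]
eef_rot: [0.77, 0.638, 0.0, 0.0]
wrist_force: [-0.0, 0.6, -1.2]
finger_gap: 0.0852
gripper_force: 0.2
t: 4.9
position: [0.6134, 0.2498, 0.1193]
eef_rot: [0.77, 0.638, -0.0, -0.0]
wrist_force: [-2.0, 0.4, 2.1]
finger_gap: 0.0251
gripper_force: 29.3
t 4.9 p [0.6134 0.2498 0.1193] yaw y -10.66 j [0.32 0.69 1.44 0.   1.02 0.5 ] F [-2.   0.4  2.1] gap 0.0251 gf 29.3
```

View pics/f.png

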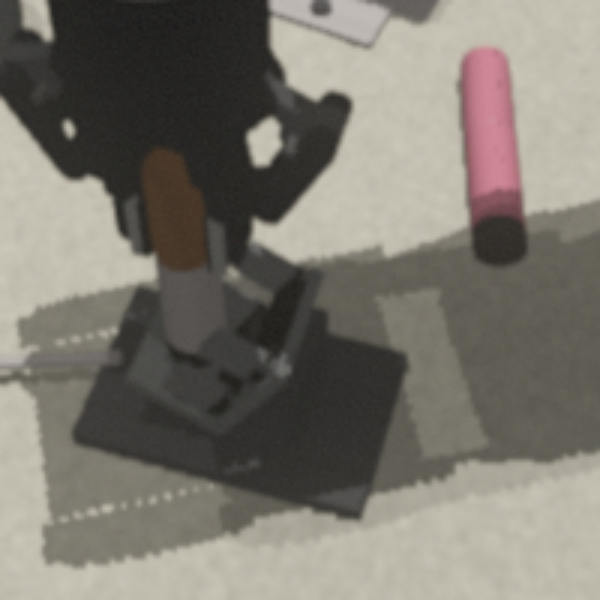

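The rod is upright in the jaws (handle at about (175,210), shank to (195,340)) with a gap of 25 mm, so it is held flat against the pads. I firm up the grip, lift and carry it towards the proud lens.

```bash
python3 -m creep '[{"fingers":0.1,"tx":0,"ty":0,"tz":0,"spin":0},{"fingers":0.1,"tx":0,"ty":0,"tz":-0.1,"spin":0},{"fingers":0.1,"tx":0,"ty":0,"tz":-0.2,"spin":0},{"fingers":0.1,"tx":0,"ty":0,"tz":-0.3,"spin":0},{"fingers":0.1,"tx":0,"ty":0,"tz":-0.3,"spin":0},{"fingers":0.1,"tx":0,"ty":0,"tz":-0.1,"spin":0},{"fingers":0.1,"tx":0,"ty":0,"tz":0,"spin":0},{"fingers":0.1,"tx":0,"ty":0,"tz":0,"spin":0}]' 70
python3 - <<'E'
from h import *
st([.5157,-.1612,.219])
E
```

```text
t: 5.75
position: [0.6132, 0.2495, 0.2179]
eef_rot: [0.77, 0.638, -0.001, -0.0]
wrist_force: [-0.4, 0.1, -2.7]
finger_gap: 0.0245
gripper_force: 68.8
t 5.75 p [0.6132 0.2495 0.2179] yaw y -10.66 j [ 0.32  0.58  1.36 -0.    1.2   0.5 ] F [-0.4  0.1 -2.7] gap 0.0245 gf 68.8
to go tool axes/0.1: [-4.217 -0.199 -0.007]
```

```bash
python3 -m creep '[{"fingers":0.1,"tx":-0.2,"ty":-0.01,"tz":0,"spin":0},{"fingers":0.1,"tx":-0.35,"ty":-0.02,"tz":0,"spin":0},{"fingers":0.1,"tx":-0.45,"ty":-0.02,"tz":0,"spin":0},{"fingers":0.1,"tx":-0.45,"ty":-0.02,"tz":0,"spin":0},{"fingers":0.1,"tx":-0.45,"ty":-0.02,"tz":0,"spin":0},{"fingers":0.1,"tx":-0.45,"ty":-0.02,"tz":0,"spin":0},{"fingers":0.1,"tx":-0.45,"ty":-0.02,"tz":0,"spin":0},{"fingers":0.1,"tx":-0.45,"ty":-0.02,"tz":0,"spin":0}]'
python3 -m creep '[{"fingers":0.1,"tx":-0.45,"ty":-0.02,"tz":0,"spin":0},{"fingers":0.1,"tx":-0.35,"ty":-0.02,"tz":0,"spin":0},{"fingers":0.1,"tx":-0.17,"ty":-0.01,"tz":0,"spin":0},{"fingers":0.1,"tx":0,"ty":0,"tz":0,"spin":0},{"fingers":0.1,"tx":0,"ty":0,"tz":0.3,"spin":0},{"fingers":0.1,"tx":0,"ty":0,"tz":0.3,"spin":0},{"fingers":0.1,"tx":0,"ty":0,"tz":0,"spin":0},{"fingers":0.1,"tx":0,"ty":0,"tz":0,"spin":0}]'
python3 - <<'E'
from h import *
s,M,p=st([.5157,-.1612,.219])
a=snapshot("side");b=snapshot("top")
cv2.imwrite("pics/g.png",np.hstack([cv2.resize(a[80:280,270:470],(400,400)),cv2.resize(b[200:350,330:480],(400,400))]))
print(proj("side",[p[0],p[1],.08]))
E
```

```text
t: 6.55
position: [0.5375, -0.0684, 0.2177]
eef_rot: [0.77, 0.638, -0.001, -0.001]
wrist_force: [0.6, 0.5, -2.6]
finger_gap: 0.0245
gripper_force: 68.9
t: 7.35
position: [0.516, -0.1606, 0.1591]
eef_rot: [0.77, 0.639, -0.0, -0.001]
wrist_force: [0.6, 0.1, -1.9]
finger_gap: 0.0241
gripper_force: 69.0
t 7.35 p [ 0.516  -0.1606  0.1591] yaw y -10.62 j [-0.39  0.44  1.76  0.    0.95 -0.2 ] F [ 0.6  0.1 -1.9] gap 0.0241 gf 69.0
to go tool axes/0.1: [-0.006 -0.002 -0.599]
[371.84196027 151.98128183]
```

View pics/g.png

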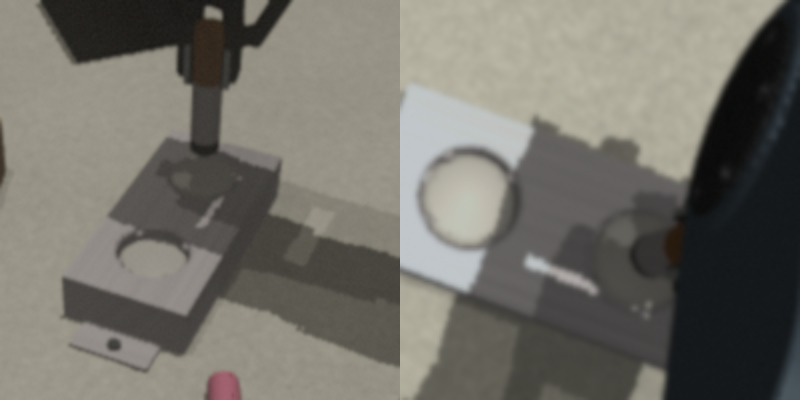

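Side view: the foot at crop (204,150) hangs straight above the proud lens at (202,178). The offset matches the view's known bias. In the top view the foot (648,252) agrees with the lens (635,258) after parallax. I press.

```bash
python3 -m creep '[{"fingers":0.1,"tx":0,"ty":0,"tz":0.1,"spin":0},{"fingers":0.1,"tx":0,"ty":0,"tz":0.1,"spin":0},{"fingers":0.1,"tx":0,"ty":0,"tz":0.04,"spin":0},{"fingers":0.1,"tx":0,"ty":0,"tz":0.03,"spin":0},{"fingers":0.1,"tx":0,"ty":0,"tz":0.03,"spin":0},{"fingers":0.1,"tx":0,"ty":0,"tz":0,"spin":0}]'
python3 -m creep '[{"fingers":0.1,"tx":0,"ty":0,"tz":0.03,"spin":0},{"fingers":0.1,"tx":0,"ty":0,"tz":0.03,"spin":0},{"fingers":0.1,"tx":0,"ty":0,"tz":0,"spin":0}]'
```

```text
t: 8.05
position: [0.5161, -0.1613, 0.1293]
eef_rot: [0.77, 0.638, 0.0, 0.0]
wrist_force: [0.1, 0.0, -2.6]
finger_gap: 0.0244
gripper_force: 69.5
t: 8.35
position: [0.5158, -0.1613, 0.123]
eef_rot: [0.77, 0.638, -0.0, -0.0]
wrist_force: [-0.2, -0.3, -2.9]
finger_gap: 0.0242
gripper_force: 69.4
```

```bash
for i in 1; do python3 -m creep '[{"fingers":0.1,"tx":0,"ty":0,"tz":0.03,"spin":0},{"fingers":0.1,"tx":0,"ty":0,"tz":0,"spin":0}]'; done
python3 -m creep '[{"fingers":0.1,"tx":0,"ty":0,"tz":0.03,"spin":0},{"fingers":0.1,"tx":0,"ty":0,"tz":0,"spin":0}]'
```

```text
t: 8.55
position: [0.5157, -0.1612, 0.1198]
eef_rot: [0.77, 0.638, -0.0, -0.0]
wrist_force: [-0.3, -0.3, -2.0]
finger_gap: 0.0247
gripper_force: 69.4
t: 8.75
position: [0.5159, -0.1613, 0.117]
eef_rot: [0.77, 0.638, -0.0, -0.0]
wrist_force: [0.1, -0.4, -2.9]
finger_gap: 0.0244
gripper_force: 69.6
```

```bash
python3 -m creep '[{"fingers":0.1,"tx":0,"ty":0,"tz":0.03,"spin":0},{"fingers":0.1,"tx":0,"ty":0,"tz":0,"spin":0}]'
python3 -m creep '[{"fingers":0.1,"tx":0,"ty":0,"tz":0.02,"spin":0},{"fingers":0.1,"tx":0,"ty":0,"tz":0,"spin":0}]'
python3 - <<'E'
from h import *
s,M,p=st()
a=snapshot("side");b=snapshot("top")
cv2.imwrite("pics/i.png",np.hstack([cv2.resize(a[80:230,300:450],(400,400)),cv2.resize(b[200:350,330:480],(400,400))]))
E
```

```text
t: 8.95
position: [0.5165, -0.1615, 0.1167]
eef_rot: [0.77, 0.638, 0.0, 0.001]
wrist_force: [-8.5, 2.6, 27.5]
finger_gap: 0.0245
gripper_force: 73.0
t: 9.15
position: [0.5168, -0.1617, 0.1165]
eef_rot: [0.77, 0.639, 0.0, 0.001]
wrist_force: [-15.4, 4.1, 49.1]
finger_gap: 0.0245
gripper_force: 76.3
t 9.15 p [ 0.5168 -0.1617  0.1165] yaw y -10.64 j [-0.39  0.5   1.78 -0.    0.85 -0.2 ] F [-15.4   4.1  49.1] gap 0.0245 gf 76.3
```

View pics/i.png

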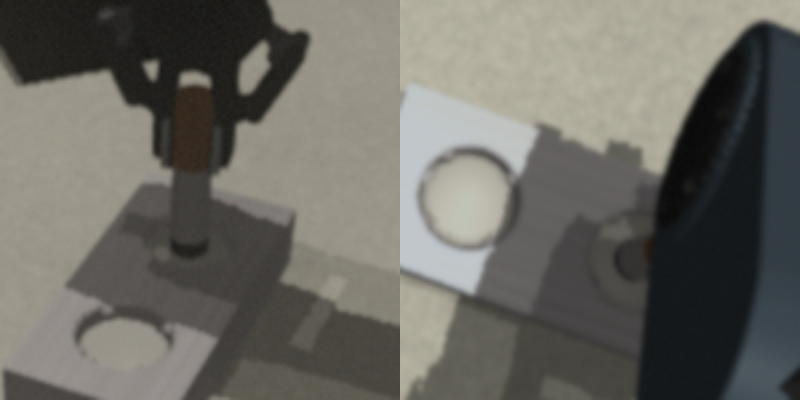

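The foot stands on the lens inside its pocket. The hard stop came at TCP z 0.1168, against 0.117 expected for home. I lift and check the lens before going back.

```bash
python3 -m creep '[{"fingers":0.1,"tx":0,"ty":0,"tz":-0.1,"spin":0},{"fingers":0.1,"tx":0,"ty":0,"tz":-0.3,"spin":0},{"fingers":0.1,"tx":0,"ty":0,"tz":-0.4,"spin":0},{"fingers":0.1,"tx":0,"ty":0,"tz":-0.25,"spin":0},{"fingers":0.1,"tx":0.25,"ty":0.01,"tz":0,"spin":0},{"fingers":0.1,"tx":0.45,"ty":0.02,"tz":0,"spin":0},{"fingers":0.1,"tx":0.45,"ty":0.02,"tz":0,"spin":0},{"fingers":0.1,"tx":0.45,"ty":0.02,"tz":0,"spin":0}]'
python3 -m creep '[{"fingers":0.1,"tx":0.45,"ty":0.02,"tz":0,"spin":0},{"fingers":0.1,"tx":0.45,"ty":0.02,"tz":0,"spin":0},{"fingers":0.1,"tx":0.45,"ty":0.02,"tz":0,"spin":0},{"fingers":0.1,"tx":0.45,"ty":0.02,"tz":0,"spin":0},{"fingers":0.1,"tx":0.3,"ty":0.02,"tz":0,"spin":0},{"fingers":0.1,"tx":0.2,"ty":0.01,"tz":0,"spin":0},{"fingers":0.1,"tx":0,"ty":0,"tz":0,"spin":0},{"fingers":0.1,"tx":0,"ty":0,"tz":0,"spin":0}]'
python3 - <<'E'
from h import *
s,M,p=st([.6134,.2498,.1205])
a=snapshot("side");b=snapshot("top")
cv2.imwrite("pics/j.png",np.hstack([cv2.resize(a[130:430,220:440],(330,450)),cv2.resize(b[200:350,310:480],(470,415)),][:1]+[cv2.copyMakeBorder(cv2.resize(b[200:350,310:480],(470,415)),0,35,0,0,0)]))
E
```

```text
t: 10.05
position: [0.5525, -0.0038, 0.2173]
eef_rot: [0.77, 0.638, 0.0, 0.0]
wrist_force: [1.7, 0.4, -2.7]
finger_gap: 0.0244
gripper_force: 69.5
t: 10.85
position: [0.6055, 0.2186, 0.2168]
eef_rot: [0.77, 0.639, -0.0, -0.0]
wrist_force: [-0.6, -0.2, -2.3]
finger_gap: 0.0244
gripper_force: 69.4
t 10.85 p [0.6055 0.2186 0.2168] yaw y -10.62 j [ 0.27  0.55  1.42 -0.    1.17  0.46] F [-0.6 -0.2 -2.3] gap 0.0244 gf 69.4
to go tool axes/0.1: [0.322 0.021 0.963]
```

View pics/j.png

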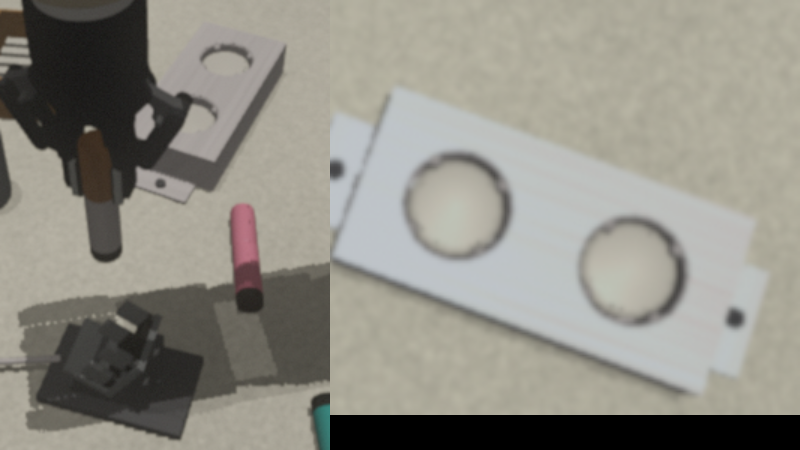

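Both lenses now show the dark pocket ring with the catches over them, so both are home. The tool is still held upright. I return it to the logged pickup pose.

```bash
python3 -m creep '[{"fingers":0.1,"tx":0.17,"ty":0.01,"tz":0,"spin":0},{"fingers":0.1,"tx":0.15,"ty":0.01,"tz":0,"spin":0},{"fingers":0.1,"tx":0,"ty":0,"tz":0,"spin":0},{"fingers":0.1,"tx":0,"ty":0,"tz":0.3,"spin":0},{"fingers":0.1,"tx":0,"ty":0,"tz":0.3,"spin":0},{"fingers":0.1,"tx":0,"ty":0,"tz":0.2,"spin":0},{"fingers":0.1,"tx":0,"ty":0,"tz":0,"spin":0},{"fingers":0.1,"tx":0,"ty":0,"tz":0,"spin":0}]'
python3 - <<'E'
from h import *
st([.6134,.2498,.1198])
E
```

```text
t: 11.75
position: [0.6139, 0.2498, 0.1379]
eef_rot: [0.77, 0.638, 0.0, 0.0]
wrist_force: [-0.3, -0.3, -1.5]
finger_gap: 0.0244
gripper_force: 69.4
t 11.75 p [0.6139 0.2498 0.1379] yaw y -10.65 j [ 0.32  0.67  1.42 -0.    1.05  0.5 ] F [-0.3 -0.3 -1.5] gap 0.0244 gf 69.4
to go tool axes/0.1: [-0.001 -0.005  0.181]
```

```bash
python3 -m creep '[{"fingers":0.1,"tx":0,"ty":-0.005,"tz":0.06,"spin":0},{"fingers":0.1,"tx":0,"ty":0,"tz":0.06,"spin":0},{"fingers":0.1,"tx":0,"ty":0,"tz":0.04,"spin":0},{"fingers":0.1,"tx":0,"ty":0,"tz":0.02,"spin":0},{"fingers":0.1,"tx":0,"ty":0,"tz":0,"spin":0},{"fingers":0.1,"tx":0,"ty":0,"tz":0,"spin":0}]'
```

```text
t: 12.35
position: [0.6132, 0.2499, 0.1196]
eef_rot: [0.77, 0.638, 0.0, 0.0]
wrist_force: [-0.1, 0.3, 1.0]
finger_gap: 0.0243
gripper_force: 70.1
```

```bash
python3 -m creep '[{"fingers":0.32,"tx":0,"ty":0,"tz":0,"spin":0},{"fingers":0.4,"tx":0,"ty":0,"tz":0,"spin":0},{"fingers":0.5,"tx":0,"ty":0,"tz":0,"spin":0},{"fingers":0.6,"tx":0,"ty":0,"tz":0,"spin":0},{"fingers":0.7,"tx":0,"ty":0,"tz":0,"spin":0},{"fingers":0.8,"tx":0,"ty":0,"tz":0,"spin":0},{"fingers":0.9,"tx":0,"ty":0,"tz":0,"spin":0},{"fingers":1,"tx":0,"ty":0,"tz":0,"spin":0}]' 30
python3 -m creep '[{"fingers":1,"tx":0,"ty":0,"tz":0,"spin":0},{"fingers":1,"tx":0,"ty":-0.06,"tz":0,"spin":0},{"fingers":1,"tx":0,"ty":-0.06,"tz":0,"spin":0},{"fingers":1,"tx":0,"ty":-0.06,"tz":0,"spin":0},{"fingers":1,"tx":0,"ty":-0.06,"tz":0,"spin":0},{"fingers":1,"tx":0,"ty":-0.06,"tz":0,"spin":0},{"fingers":1,"tx":0,"ty":-0.05,"tz":0,"spin":0},{"fingers":1,"tx":0,"ty":0,"tz":0,"spin":0}]'
python3 -m creep '[{"fingers":1,"tx":0,"ty":0,"tz":0,"spin":0},{"fingers":1,"tx":0,"ty":0,"tz":-0.1,"spin":0},{"fingers":1,"tx":0,"ty":0,"tz":-0.3,"spin":0},{"fingers":1,"tx":0,"ty":0,"tz":-0.4,"spin":0},{"fingers":1,"tx":0,"ty":0,"tz":-0.4,"spin":0},{"fingers":1,"tx":0,"ty":-0.4,"tz":0,"spin":0},{"fingers":1,"tx":0.2,"ty":-0.4,"tz":0,"spin":0},{"fingers":1,"tx":0.2,"ty":-0.4,"tz":0,"spin":0}]'
python3 -m creep '[{"fingers":1,"tx":0.2,"ty":-0.4,"tz":0,"spin":0},{"fingers":1,"tx":0.2,"ty":-0.4,"tz":0,"spin":0},{"fingers":1,"tx":0,"ty":-0.3,"tz":0,"spin":0},{"fingers":1,"tx":0,"ty":0,"tz":0,"spin":0},{"fingers":1,"tx":0,"ty":0,"tz":0,"spin":0}]'
python3 - <<'E'
from h import *
import cv2
a=snapshot("side");b=snapshot("top")
s,t=cv2.imread("pics/side0.png"),cv2.imread("pics/top0.png")
r=lambda im,x,y,w,h:cv2.resize(im[y:y+h,x:x+w],(400,300),interpolation=cv2.INTER_CUBIC)
g=lambda im:np.clip(255*(im/255.)**.6,0,255).astype(np.uint8)
cv2.imwrite("pics/k.png",g(np.vstack([np.hstack([r(s,240,310,120,90),r(t,110,205,120,90)]),np.hstack([r(a,240,310,120,90),r(b,110,205,120,90)])])))
E
```

```text
t: 13.15
position: [0.6132, 0.2498, 0.1193]
eef_rot: [0.77, 0.638, -0.0, -0.0]
wrist_force: [-1.1, -0.7, 0.2]
finger_gap: 0.0854
gripper_force: 0.2
t: 13.95
position: [0.5782, 0.2565, 0.1194]
eef_rot: [0.77, 0.639, -0.0, -0.0]
wrist_force: [-0.8, -0.3, -0.2]
finger_gap: 0.0855
gripper_force: 0.0
t: 14.75
position: [0.4673, 0.318, 0.2404]
eef_rot: [0.77, 0.638, 0.001, 0.0]
wrist_force: [0.1, 0.3, -0.9]
finger_gap: 0.0857
gripper_force: 0.0
t: 15.25
position: [0.3677, 0.3777, 0.2401]
eef_rot: [0.769, 0.639, 0.001, 0.0]
wrist_force: [0.2, 0.1, 0.1]
finger_gap: 0.085
gripper_force: 0.0
```

View pics/k.png

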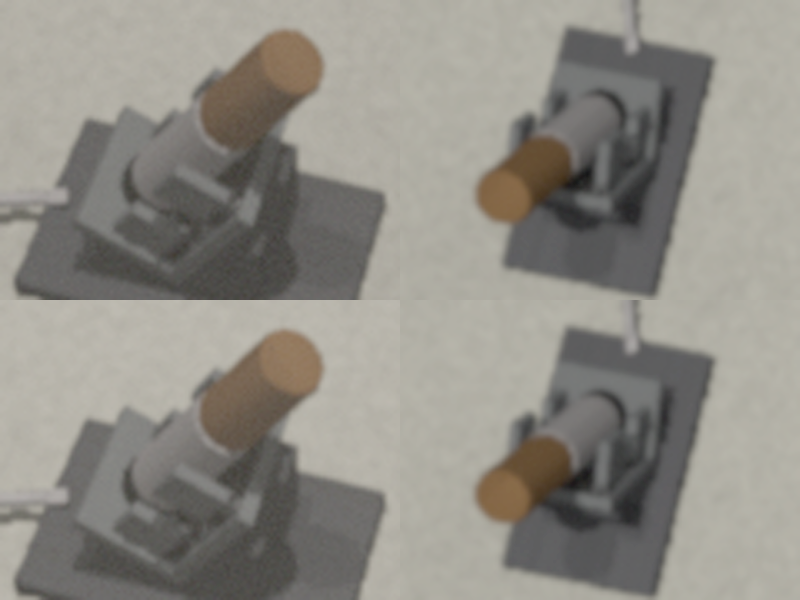

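The tool (bottom row, end at crop (292,362) and (504,497)) sits as it did at the start (top row, (292,62) and (504,197)). The gripper is clear.

```bash
python3 -c "
from workcell import job_done;print(job_done())"
```

```text
the job is handed in; nothing more can be done
None
```

I pressed the proud lens home with the upright tool, put the tool back in its rest foot down as it was, and handed the job in at about 15 s; the interface returned no verdict.

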